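Book a glaze test tile in at the code reader

ROBOT

A 7-joint arm with a two-finger parallel gripper is mounted at the origin on a cart in front of the work surface, level with it; the furniture and walls round the work are solid. World frame = base frame: x ahead of the robot, y to its left, z up, the work surface at z = 0. Lengths are in m, angles in rad, forces in N, time in s.
With the tool pointing down it reaches from about 0.4 to 0.85 m from the base axis. Payload 10.4 kg.
Tool frame: the origin (TCP) lies midway between the tips of the shut fingers; the grasp point (between the pads) lies 19 mm behind it; x points along the fingers, y is the direction in which the jaws open and shut, and the axes are right-handed (so a half turn about x gives the same grasp; the last joint's range is limited). The gripper opens to 87 mm and grips with 3 to 60 N. Pads are 19 mm wide; open, the fingers measure 117 mm over their backs; the gripper's body (75 mm by 190 mm) begins 51 mm behind the grasp point.
Start: joints at [-1.183, 0.332, -0.065, 1.46, 0.022, 1.35, -0.088], TCP at [0.25, 0.573, 0.223] pointing down, gripper open.
Joint ranges: [-2.6, 2.6], [-0.5, 2.12], [-1.47, 1.34], [0.16, 2.42], [-1.27, 4.41], [0.06, 2.06], [-2.6, 2.6]. Speed limits (rad/s): [2.22, 2.22, 2.79, 2.79, 3.14, 3.14, 3.14].

INTERFACE

Orientations are given as a unit quaternion [x, y, z, w].
In Python, from bench import * gives the robot as it stands.
- The arm moves only by the shell command python3 -m inch 'ROWS' [FORCE]. ROWS is JSON, a list that holds one entry, the list of rows, each a list of 7 numbers: the shift along the world's x, y, z each as a share of 120 mm, from -1 to 1, then the turn, a rotation vector about the world's x, y, z each as a share of 2 pi rad, from -1 to 1, then the closure, from 0 (fully open) to 1 (shut). A call has 1 to 10 rows; each row is the pose to reach, as a shift and turn from the pose commanded when the call began, turning the shorter way round; what a row does not reach only later rows make up. A row lasts 1/10 s, in which the tool goes at most 50 mm and 8.59 degrees, less where a joint would pass 70% of its speed; a pose out of reach is approached as far as the arm can. A call with a number of a shift or a turn outside -1 to 1 is refused whole. A call with a gripper value outside its range is refused whole. The fingers move at their own pace and stop on an object; FORCE is the grip in N (left out, the last holds). Time passes only in rows, so rows that repeat a pose let the fingers close. It gives the time, the measured TCP pose, the force and the opening at its end, in the units of the state.
- read_state(): the state, without advancing time (a new reading comes with each control period).
- camera(name): name is "scene" or "top" or "wrist"; returns the picture (480x640x3 uint8, red, green, blue); there is no depth.
- get_calibration(name): a dict with "fx", "fy", "cx", "cy" (pixels), "xyz" and "attitude" of the camera in the world. Camera axes: x right, y up, looking along -z (the intrinsics and any distortion apply to the point x, -y, -z); pixel columns grow to the right and rows downward; lengths in m; the calibration is good to about 2 mm. A picture is of the moment at which its call begins: read the wrist's pose just before it. get_calibration takes no time and is no camera call; for the wrist camera it gives the pose at the moment of the call.
- close_job(): hands the job in, once; it reports no verdict.
The state is a dict: "time": time; "joint_positions": joint angles; "joint_vel": joint speeds; "joint_torque": joint torques, N m; "ee_pos": TCP position; "eef_rot": TCP orientation; "ft_force": force on the tool from outside, world axes, zero at the start; "torque": the same for the moment, N m; "width": finger opening in m.
Only numpy, scipy, OpenCV 4.12 (cv2) and the standard library are available. Lean on these libraries where they do the work, as an engineer would, in place of code of your own. Each camera call takes 0.05 s, during which the arm holds its last target.

TASK

Book in the one test tile that still lies label side up; the tiles turned face down are done and stay as they lie. First wake the code reader on its stand: pull its trigger right in and let it spring back. Then pick that tile up by its plain end (the end without the corner notch) and finish holding it still in the air, level and label up, its notched end towards the reader and the label about 11 cm straight in front of the reader's window, where the window looks. The program finishes while still holding the tile there.

Things in the scene. Friction and masses are not known exactly. Their poses are not given: they have to be found in the camera images.
- reader: fixed steel bench stand (base plate 120 x 150 mm, column 285 mm tall) with a dark grey pistol-shaped code reader clamped in it, its grip level, pointing roughly to the robot, 0.23 m up, its head at the grip's far end. Origin on the bench under the head; x level, along the grip from butt to head; y level, the way the reader looks; z up. The column stands 88 mm behind (-y)
- trigger (a joint): the reader's sprung trigger, hinged at the head end: 0 = let go, 0.28 rad = right in at its stop; at trigger_face (9 mm travel) it takes about 3 N to start and 8 N to hold right in. Starts at 0
- trigger_face (a point): middle of the trigger's front face, where a finger pulls. Axes while let go: x along the grip to the head; y out of the face, 35 degrees below level (pulling moves it along -y); z, 35 degrees off vertical, is the open side from which two fingers can straddle grip and trigger. Trigger 18 mm, grip 30 mm wide along z, both centred on z = 0. Head begins 34 mm off along +x, thicker butt 73 mm off along -x
- grip_back (a point): middle of the flat back of the grip, straight behind trigger_face along its -y: 53 mm from it with the trigger let go, 44 mm with it right in. Squeezing these two points together with 20 to 30 N pulls the trigger. Axes as reader
- reader_window (a point): centre of the dark window in the reader's nose, 0.18 m up; axes as reader. It looks along +y and down, 50 degrees below level
- read_spot (a point): the reading spot, an unmarked point in the air 110 mm straight out from the window along its line of sight (71 mm along the reader's y, 84 mm below the window), 95 mm above the bench; axes as reader. The label belongs here
- test_tile_center (a point): centre, half-way up, of the tile to book in: flat cream clay, 100 x 48 x 7 mm, 65 g, lying level on a loose three-armed kiln stilt, its underside 18 mm above the bench. x along its length to the notched end, y across, z out of the label face (up at the start). Grip it by its long edges, 48 mm apart. The stilt's three arms reach 28 mm from the tile's centre, one of them under the middle of the plain end
- tile_notch (a point): centre of the square notch, 10 x 10 mm, cut out of one corner of the tile, level with the upper face. With the label up and the notched end pointing away from you it is the right-hand corner (+x, -y); on a face-down tile it shows on the left. Axes as test_tile_center
- tile_label (a point): centre of the label, a 24 mm square of pale paper with small dark dots on the tile's upper face, 27 mm from the tile's centre towards the notched end (three thin ribs cross the face beside it). Axes as test_tile_center
- tile_plain_end (a point): the place to hold the tile: half-way up, midway between its long edges, 33 mm from the tile's centre towards the plain end. Axes as test_tile_center
- turned_tile_1_center (a point): centre of an equal tile that is done, lying face down on its own stilt: its upper face is bare. Must stay as it lies
- turned_tile_2_center (a point): centre of the second tile that is done and lies face down on its stilt. Must stay as it lies
Mind the look-alikes: they are no part of the job. What is shaped like the part that bears test_tile_center but green or orange is not meant.

How it is judged:
On the way, in this order (a step that is already met when the one before it is completed fails the run):
1. the trigger is pulled right in (value of joint trigger above 0.24 rad), for 0.1 s.
2. the trigger is let go and has sprung back (value of joint trigger below 0.04 rad), for 0.1 s.
3. the tile is lifted clear of its stilt in the fingers (height (world z) of test_tile_center above 0.05 m and contact force between test_tile and the fingers above 1 N), for 0.1 s.
At the end, for the whole second after the job is handed in: The tile is held still by its plain half (grasp over 35 mm from the label), label up and level within 15 degrees, notched end towards the reader within 34 degrees, label within 35 mm of the reading spot 110 mm out from the window, clear of the reader; trigger let go (distance between tile_label and read_spot below 0.035 m and angle between test_tile_center's own z axis and vertical below 0.26 rad and angle between the x axis of test_tile_center and the y axis of read_spot, either way round below 0.6 rad and y of tile_plain_end in the frame of read_spot above 0.01 m and distance between the grasp point and tile_label above 0.035 m and contact force between test_tile and the fingers above 1 N and contact force between test_tile and reader below 0.1 N and linear speed of test_tile below 0.03 m/s and value of joint trigger below 0.04 rad); the arm keeps its last pose, push and grip.
It fails at once if a tile that is done and lies face down is moved by more than 20 mm (distance of any of turned_tile_1_center, turned_tile_2_center from where it was at the start of the episode above 0.02 m).
It also fails if it takes over 48 s, if anything falls off the work surface, if the arm or the gripper's body presses on something with over 40 N, if the wrist force passes 120 N, or if a joint passes its speed limit or range.

## Working session

There is one attempt and no reset: what is moved stays moved. The work goes in short steps, Python scripts to look and compute and a shell command to move; the robot and the scene stay as the last step left them, time stands still between calls to the robot, and variables do not carry over. Pictures are saved under pics/ and viewed, and the job is handed in when it is done.

```bash
ls; mkdir -p pics; python3 - <<'E'
from bench import *
import cv2
s=read_state(); print(s)
for n in ["scene","top","wrist"]:
    print(n,get_calibration(n)); cv2.imwrite(f"pics/{n}0.png",camera(n)[:,:,::-1])
E
```

```text
pics
{'time': 0.0, 'joint_positions': array([-1.18258038,  0.33285948, -0.06469736,  1.46093004,  0.02159928,
        1.34988605, -0.08848432]), 'joint_vel': array([ 4.01005006e-04,  6.66490479e-04,  2.89275923e-04,  7.61464056e-05,
        2.35312018e-04,  1.06842090e-03, -1.35383407e-03]), 'joint_torque': array([-2.31574331e-04, -6.23238730e+01,  2.42551096e-02, -3.89904714e+01,
       -6.14974299e-02,  3.96132516e-02,  1.62113674e-04]), 'ee_pos': array([0.24945363, 0.57264793, 0.22176705]), 'eef_rot': array([ 0.14373008,  0.69232195, -0.14469876,  0.69216635]), 'ft_force': array([-0.57974941, -0.8176086 , -0.30275274]), 'torque': array([-0.00435962, -0.04346276,  0.01779076]), 'width': 0.08699968796897935}
scene {'fx': 544.6734205260013, 'fy': 544.6734205260013, 'cx': 316.62047964241015, 'cy': 237.3888536555917, 'xyz': array([ 0.01058724, -0.40409199,  0.98855892]), 'attitude': array([ 0.30301436, -0.14424707, -0.41645508,  0.84494985])}
top {'fx': 516.3246692044403, 'fy': 516.3246692044403, 'cx': 319.297604372725, 'cy': 240.29642845938758, 'xyz': array([0.33501863, 0.00517631, 1.14258005]), 'attitude': array([ 0.0823925 , -0.07690437, -0.66394825,  0.73923603])}
wrist {'fx': 347.9903988834426, 'fy': 347.9903988834426, 'cx': 320.2250185375176, 'cy': 237.5742573428098, 'xyz': array([0.18626619, 0.6011629 , 0.38410551]), 'attitude': array([-0.10656567, -0.06883971,  0.54372993,  0.82961595])}
```

View pics/scene0.png

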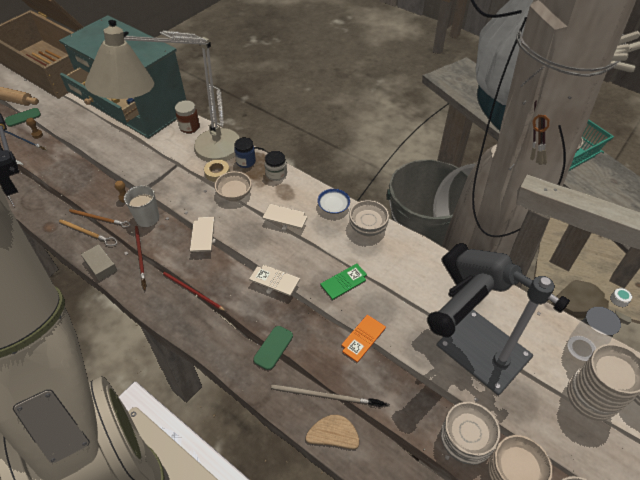

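View pics/top0.png

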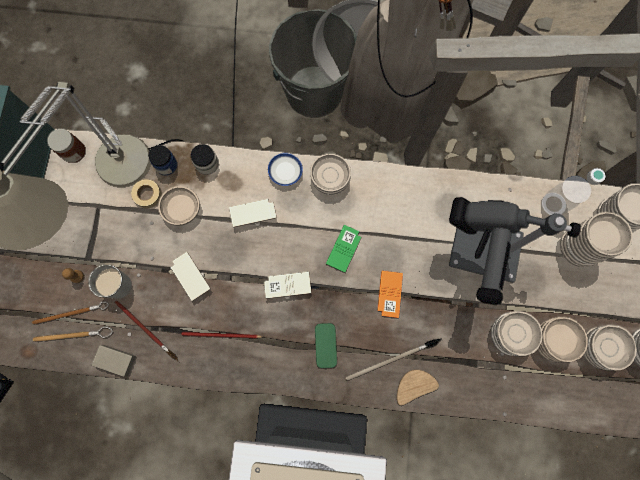

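View pics/wrist0.png

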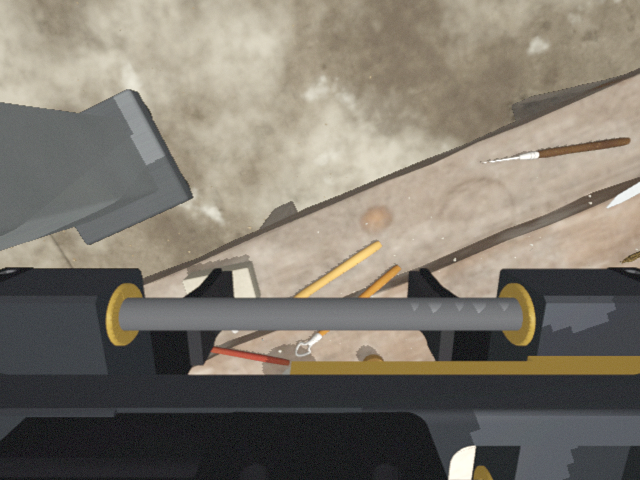

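```bash
cat > h.py <<'E'
import numpy as np, cv2, json
from scipy.spatial.transform import Rotation as R
from scipy.optimize import least_squares
from bench import *
def cal(n): return get_calibration(n)
def proj(c,P):
    P=np.atleast_2d(P); q=R.from_quat(c['attitude']).inv().apply(P-c['xyz'])
    return np.c_[c['fx']*q[:,0]/-q[:,2]+c['cx'], c['fy']*-q[:,1]/-q[:,2]+c['cy']]
def ray(c,uv):
    d=np.array([(uv[0]-c['cx'])/c['fx'],-(uv[1]-c['cy'])/c['fy'],-1]); return c['xyz'],R.from_quat(c['attitude']).apply(d)
def atz(c,uv,z):
    o,d=ray(c,uv); return o+d*(z-o[2])/d[2]
def tri(obs):
    A=np.zeros((3,3));b=np.zeros(3);L=[]
    for c,uv in obs:
        o,d=ray(c,uv);d=d/np.linalg.norm(d);M=np.eye(3)-np.outer(d,d);A+=M;b+=M@o
    p=np.linalg.solve(A,b)
    return p,[np.round(proj(c,p)[0]-uv,1) for c,uv in obs]
E
python3 - <<'E'
import cv2
t=cv2.imread('pics/top0.png');s=cv2.imread('pics/scene0.png')
def crop(im,x0,y0,x1,y1,k,n): cv2.imwrite(n,cv2.resize(im[y0:y1,x0:x1],None,fx=k,fy=k,interpolation=cv2.INTER_CUBIC))
crop(t,150,190,420,330,2.96,'pics/ct.png')
crop(t,430,180,590,310,4.6,'pics/cr.png')
crop(s,410,230,570,400,3.5,'pics/cs.png')
crop(s,180,190,400,370,3.2,'pics/cst.png')
E
```

```text
(no output)
```

View pics/ct.png

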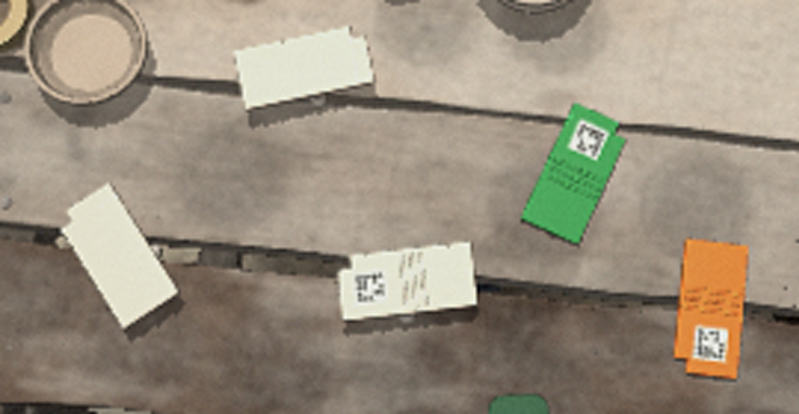

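View pics/cr.png

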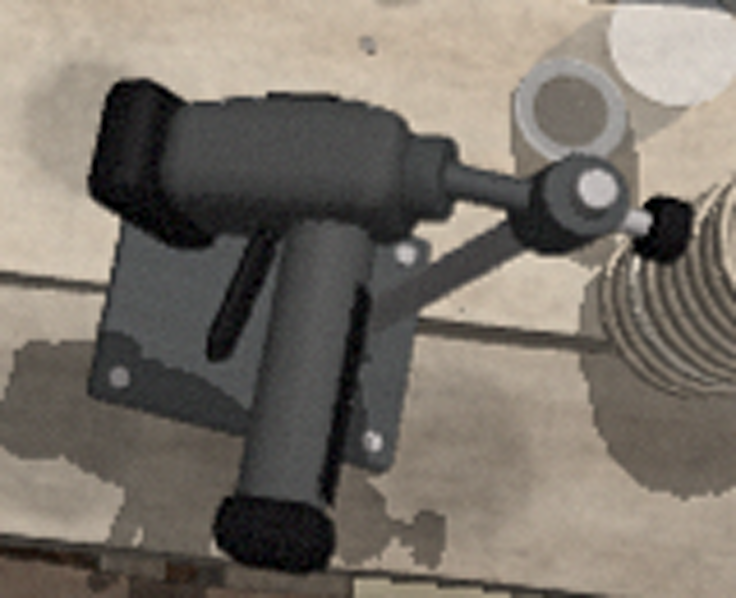

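View pics/cs.png

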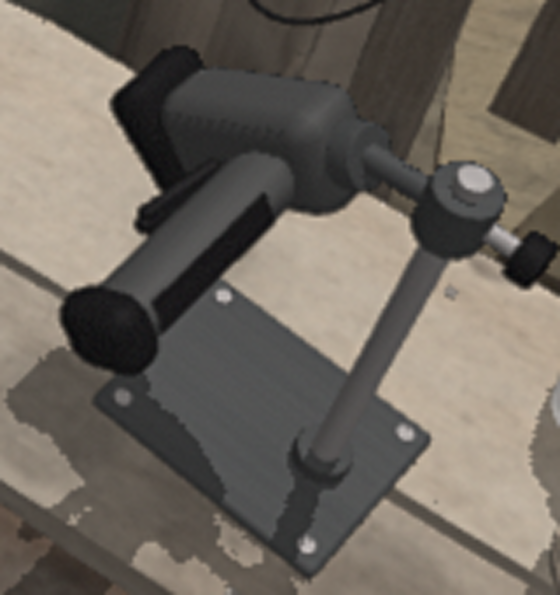

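View pics/cst.png

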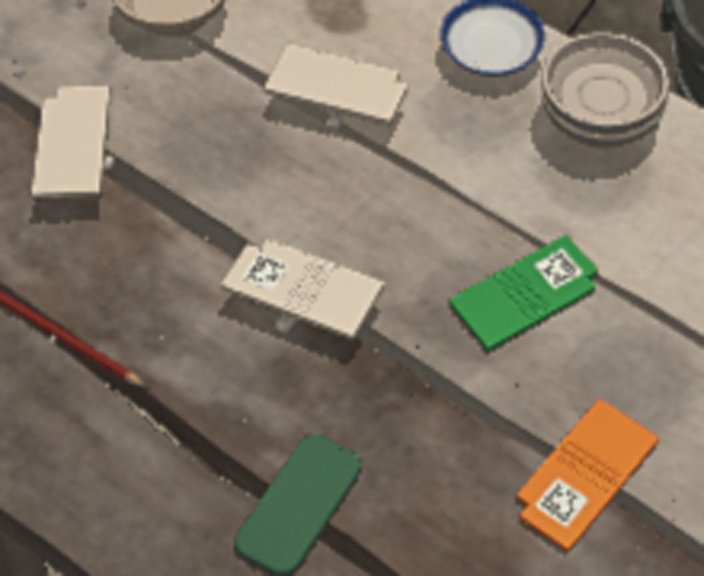

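```bash
python3 - <<'E'
from h import *
t=cal('top');s=cal('scene')
T=lambda u,v:np.array([u/2.96+150,v/2.96+190]); RT=lambda u,v:np.array([u/4.6+430,v/4.6+180]); RS=lambda u,v:np.array([u/3.5+410,v/3.5+230]); TS=lambda u,v:np.array([u/3.2+180,v/3.2+190])
np.set_printoptions(precision=4,suppress=True)
print('tile top@z.025')
for n,p in dict(pr1=(471,242),pr2=(476,304),ll=(342,320),label=(369,287)).items(): print(n,atz(t,T(*p),.025))
print('tile scene')
for n,p in dict(pr1=(383,285),pr2=(359,335),ll=(223,284),label=(266,270)).items(): print(n,atz(s,TS(*p),.025))
D=dict(coltop=((597,187),(477,180)),b1=((119,377),(122,397)),b2=((372,441),(307,545)),b3=((405,253),(405,433)),
 striplo=((330,505),(162,330)),striphi=((362,285),(270,195)),knob=((665,232),(530,262)))
for n,(a,b) in D.items(): print(n,*tri([(t,RT(*a)),(s,RS(*b))]))
st=read_state();r=R.from_quat(st['eef_rot']).as_matrix();print(r)
c=cal('wrist');print('cam in tool',r.T@(c['xyz']-st['ee_pos']))
E
```

```text
tile top@z.025
pr1 [0.5182 0.0424 0.025 ]
pr2 [0.4729 0.0336 0.025 ]
ll [0.4507 0.1298 0.025 ]
label [0.4769 0.1132 0.025 ]
tile scene
pr1 [0.5141 0.0416 0.025 ]
pr2 [0.4734 0.0291 0.025 ]
ll [0.4494 0.1277 0.025 ]
label [0.4756 0.1123 0.025 ]
coltop [ 0.6113 -0.387   0.2814] [array([-0.2,  0.1]), array([ 0.3, -0.1])]
b1 [ 0.5775 -0.2801  0.0087] [array([-0.2,  0.2]), array([ 0.3, -0.1])]
b2 [ 0.5594 -0.4033  0.0088] [array([-0.2,  0.1]), array([ 0.2, -0.1])]
b3 [ 0.6549 -0.4175  0.0077] [array([-0.2,  0.2]), array([ 0.3, -0.1])]
striplo [ 0.4879 -0.3064  0.2341] [array([-0.3,  0.2]), array([ 0.4, -0.1])]
striphi [ 0.5735 -0.3127  0.2469] [array([ 0.1, -0.1]), array([-0.1,  0. ])]
knob [ 0.6032 -0.4232  0.2585] [array([-0.4,  0.3]), array([ 0.5, -0.2])]
[[-0.0004  0.3994  0.9168]
 [-0.001   0.9168 -0.3994]
 [-1.     -0.0011  0.0001]]
cam in tool [-0.1623  0.0007 -0.0693]
```

```bash
python3 - <<'E'
import cv2
t=cv2.imread('pics/top0.png');s=cv2.imread('pics/scene0.png')
def crop(im,x0,y0,x1,y1,k,n):
    o=cv2.resize(im[y0:y1,x0:x1],None,fx=k,fy=k,interpolation=cv2.INTER_CUBIC)
    o=cv2.convertScaleAbs(o,alpha=1.8,beta=10)
    for x in range(x0,x1,10): cv2.putText(o,str(x),((x-x0)*k,10),0,.35,(0,0,255),1);cv2.line(o,((x-x0)*k,0),((x-x0)*k,600),(0,0,160),1)
    for y in range(y0,y1,10): cv2.putText(o,str(y),(0,(y-y0)*k),0,.35,(0,0,255),1);cv2.line(o,(0,(y-y0)*k),(800,(y-y0)*k),(0,0,160),1)
    cv2.imwrite(n,o)
crop(t,450,190,540,310,5,'pics/gr.png')
crop(s,420,235,520,335,6,'pics/gs.png')
E
```

```text
(no output)
```

View pics/gr.png

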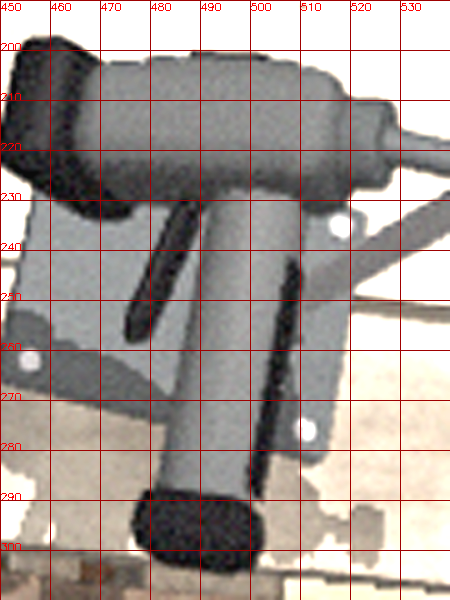

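View pics/gs.png

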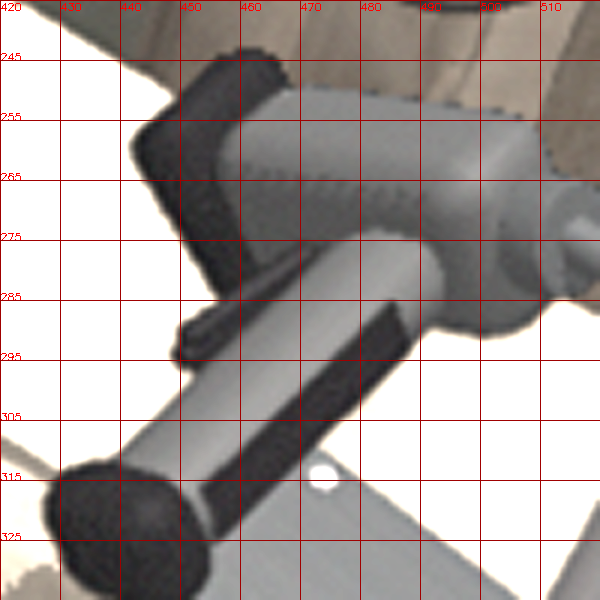

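```bash
python3 - <<'E'
from h import *
np.set_printoptions(precision=4,suppress=True)
t=cal('top');s=cal('scene')
yaw=np.radians(-8.4);ex=np.array([np.cos(yaw),np.sin(yaw),0]);ey=np.array([-ex[1],ex[0],0]);O=np.array([.624,-.300,0])
M=np.array([ex,ey,[0,0,1]])
D=dict(stripU=((508,242),(486.5,289)),stripL=((501.2,289),(454.7,321)),trigtip=((477,257),(450,294)),butt=((491,296),(441,323)),nosetop=((460,198),(462,243)))
for n,(a,b) in D.items():
    p,e=tri([(t,np.array(a)),(s,np.array(b))]); print(n,p,'reader',M@(p-O),e)
# bolts fit for comparison
print('proj origin .23', proj(t,O+[0,0,.23]),proj(s,O+[0,0,.23]))
for y in (-.05,0,.05):
  for x in (-.2,0): 
    P=O+ex*x+ey*y+[0,0,.23]; print(x,y,proj(t,P)[0],proj(s,P)[0])
E
```

```text
stripU [ 0.5752 -0.3142  0.2372] reader [-0.0462 -0.0212  0.2372] [array([-0.3,  0.2]), array([ 0.4, -0.1])]
stripL [ 0.4877 -0.3027  0.2409] reader [-0.1345 -0.0226  0.2409] [array([-0.5,  0.4]), array([ 0.7, -0.2])]
trigtip [ 0.5473 -0.2669  0.2123] reader [-0.0807  0.0215  0.2123] [array([-0.3,  0.3]), array([ 0.4, -0.1])]
butt [ 0.4741 -0.2868  0.2366] reader [-0.1502 -0.0088  0.2366] [array([-0.5,  0.4]), array([ 0.7, -0.2])]
nosetop [ 0.657  -0.2304  0.2136] reader [0.0225 0.0736 0.2136] [array([-0.2,  0.2]), array([ 0.3, -0.1])]
proj origin .23 [[499.2218 216.5039]] [[491.3764 268.1134]]
-0.2 -0.05 [507.4493 330.3312] [442.2536 362.1745]
0 -0.05 [526.1569 223.1349] [516.5506 285.4882]
-0.2 0 [479.2704 323.0721] [416.52   340.9337]
0 0 [499.2218 216.5039] [491.3764 268.1134]
-0.2 0.05 [451.2534 315.8546] [392.149  320.8175]
0 0.05 [472.4343 209.9092] [467.4144 251.5752]
```

```bash
cat > rd.py <<'E'
from h import *
np.set_printoptions(precision=4,suppress=True)
yaw=np.radians(-8.4);ex=np.array([np.cos(yaw),np.sin(yaw),0]);ey=np.array([-ex[1],ex[0],0]);ez=np.array([0,0,1.]);O=np.array([.624,-.300,0])
M=np.array([ex,ey,ez])
c,s_=np.cos(np.radians(35)),np.sin(np.radians(35))
yt=ey*c-ez*s_; zt=ey*s_+ez*c
Rt=R.from_matrix(np.array([-zt,yt,ex]).T)
G=O+ex*-.066+ey*-.0003+ez*.2238
tcp=G-zt*.019
def need(P,Rg):
    st=read_state(); d=P-st['ee_pos']; rv=(Rg*R.from_quat(st['eef_rot']).inv()).as_rotvec()
    print('t',st['time'],'ee',st['ee_pos'],'d mm',d*1000,'share',d/.12,'rot share',rv/2/np.pi,'deg',np.degrees(np.linalg.norm(rv)),'j',st['joint_positions'],'F',st['ft_force'],'w',st['width'])
E
python3 - <<'E'
from rd import *
print(tcp, tcp+zt*.12); need(tcp+zt*.12,Rt)
E
```

```text
[ 0.5571 -0.3014  0.2082] [ 0.5671 -0.2333  0.3065]
t 0.15 ee [0.2495 0.5727 0.2219] d mm [ 317.6469 -806.0789   84.5941] share [ 2.6471 -6.7173  0.705 ] rot share [-0.0936  0.0268  0.0407] deg 37.982809538403764 j [-1.1826  0.3327 -0.0647  1.4607  0.0216  1.3499 -0.0885] F [ 0.1785 -0.3638 -0.6653] w 0.08694270972250052
```

```bash
python3 -m inch '[[[0.15,-0.4,0.4,0,0,0,0],[0.3,-0.8,0.7,0,0,0,0],[0.4,-1,0.9,0,0,0,0]]]' 25 && python3 -m inch '[[[0.2,-0.4,0,0,0,0,0],[0.4,-0.8,0,0,0,0,0],[0.45,-1,0,0,0,0,0]]]' && python3 -m inch '[[[0.2,-0.4,0,0,0,0,0],[0.4,-0.8,0,0,0,0,0],[0.45,-1,0,0,0,0,0]]]' && python3 -m inch '[[[0.2,-0.4,0,-0.015,0.005,0.006,0],[0.4,-0.8,0,-0.03,0.009,0.013,0],[0.45,-1,0,-0.03,0.009,0.013,0]]]'
```

```text
time: 0.45
ee_pos: [0.2919, 0.4646, 0.3192]
eef_rot: [0.144, 0.692, -0.144, 0.692]
ft_force: [1.0, 0.7, 0.7]
width: 0.0872
time: 0.75
ee_pos: [0.3479, 0.3427, 0.3189]
eef_rot: [0.146, 0.692, -0.145, 0.692]
ft_force: [0.6, 0.8, -0.7]
width: 0.0872
time: 1.05
ee_pos: [0.4013, 0.2225, 0.3187]
eef_rot: [0.145, 0.692, -0.146, 0.692]
ft_force: [0.4, 0.4, -0.6]
width: 0.0871
time: 1.35
ee_pos: [0.4547, 0.1049, 0.3177]
eef_rot: [0.043, 0.701, -0.185, 0.688]
ft_force: [-0.9, 0.6, 0.3]
width: 0.087
```

```bash
python3 -m inch '[[[0.2,-0.4,0,-0.015,0.005,0.006,0],[0.4,-0.8,0,-0.03,0.009,0.013,0],[0.4,-1,0,-0.045,0.013,0.02,0]]]' && python3 -m inch '[[[0.2,-0.4,0,-0.015,0.005,0.006,0],[0.3,-0.8,0,-0.025,0.005,0.01,0],[0.3,-1,0,-0.03,0.006,0.012,0]]]'; python3 - <<'E'
from rd import *
need(tcp+zt*.12,Rt)
c=cal('wrist'); im=camera('wrist')
cv2.imwrite('pics/w1.png',im[:,:,::-1])
E
```

```text
time: 1.65
ee_pos: [0.5031, -0.0175, 0.3189]
eef_rot: [-0.104, 0.696, -0.242, 0.668]
ft_force: [-0.4, 1.0, -0.7]
width: 0.0871
time: 1.95
ee_pos: [0.538, -0.1369, 0.3181]
eef_rot: [-0.197, 0.679, -0.278, 0.65]
ft_force: [-0.0, -0.2, 0.6]
width: 0.0872
t 1.95 ee [ 0.538  -0.1369  0.3181] d mm [ 29.1392 -96.459  -11.5655] share [ 0.2428 -0.8038 -0.0964] rot share [ 0.012  -0.0015 -0.0041] deg 4.588619941516531 j [-0.5965  0.2074  0.4293  1.6073  0.5681  1.5669  1.2158] F [-0.0335 -0.1514  0.5807] w 0.08722717706333097
```

View pics/w1.png

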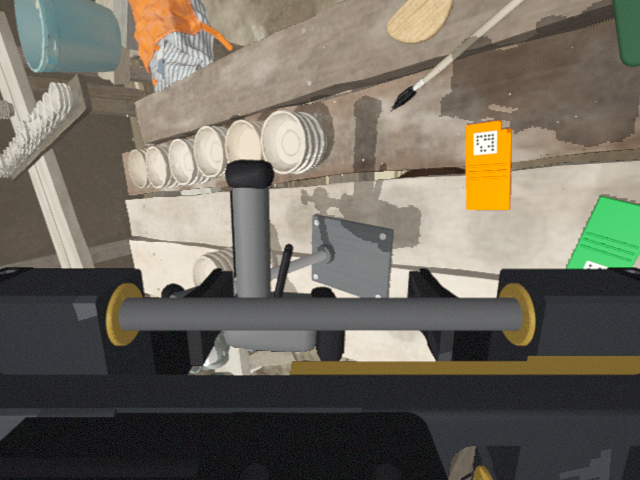

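```bash
python3 -m inch '[[[0.1,-0.4,-0.05,0.006,-0.001,-0.002,0],[0.243,-0.8,-0.096,0.012,-0.0015,-0.004,0],[0.243,-0.8,-0.096,0.012,-0.0015,-0.004,0]]]'; python3 - <<'E'
from rd import *
need(tcp,Rt)
c=cal('wrist'); im=camera('wrist')[:,:,::-1].copy()
tf=O+ex*-.062+ey*.0214+ez*.2086; gb=tf-yt*.053
for p,col in ((tf,(0,0,255)),(gb,(0,255,0)),(tcp,(255,0,0)),(gb+ex*.034,(0,255,255)),(gb-ex*.073,(0,255,255))):
    uv=proj(c,p)[0];print(uv);cv2.circle(im,tuple(int(round(v)) for v in uv),4,col,1)
cv2.imwrite('pics/w2.png',im)
E
```

```text
time: 2.3
ee_pos: [0.5651, -0.2381, 0.308]
eef_rot: [-0.158, 0.688, -0.264, 0.657]
ft_force: [-0.8, -0.3, -0.3]
width: 0.0871
t 2.3 ee [ 0.5651 -0.2381  0.308 ] d mm [ -8.05   -63.3175 -99.7768] share [-0.0671 -0.5276 -0.8315] rot share [-0.0004  0.0005  0.0016] deg 0.6209765878131714 j [-0.4263  0.2729  0.5115  1.5317  0.4779  1.4402  1.4056] F [-0.7656 -0.3218 -0.2896] w 0.08708196426723311
[359.2773 245.307 ]
[291.5649 245.938 ]
[325.0112 234.8169]
[292.8019 286.4976]
[288.6311 149.7438]
```

View pics/w2.png

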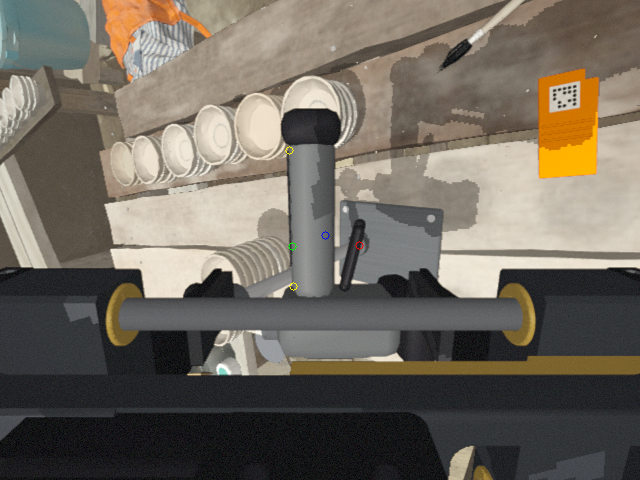

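```bash
python3 -m inch '[[[-0.02,-0.17,-0.27,0,0,0.001,0],[-0.04,-0.35,-0.55,0,0,0.0015,0],[-0.06,-0.48,-0.75,0,0,0.0015,0],[-0.067,-0.528,-0.83,0,0,0.0015,0],[-0.067,-0.528,-0.83,0,0,0.0015,0]]]'; python3 - <<'E'
from rd import *
need(tcp,Rt)
for n in('wrist','top'): cv2.imwrite(f'pics/{n}3.png',camera(n)[:,:,::-1])
a=cv2.imread('pics/wrist3.png')[80:360,180:480];b=cv2.imread('pics/top3.png')[170:310,420:570]
cv2.imwrite('pics/m3.png',np.hstack([cv2.resize(a,(400,373)),cv2.resize(b,(400,373))]))
E
```

```text
time: 2.85
ee_pos: [0.5584, -0.2926, 0.2067]
eef_rot: [-0.165, 0.688, -0.256, 0.659]
ft_force: [-0.2, -0.2, 1.0]
width: 0.0869
t 2.85 ee [ 0.5584 -0.2926  0.2067] d mm [-1.3641 -8.7916  1.519 ] share [-0.0114 -0.0733  0.0127] rot share [-0.0007  0.     -0.0017] deg 0.6514737256880461 j [-0.345   0.3416  0.5248  1.6746  0.4723  1.1985  1.4069] F [-0.1795 -0.1502  0.9875] w 0.08694837401553189
```

View pics/m3.png

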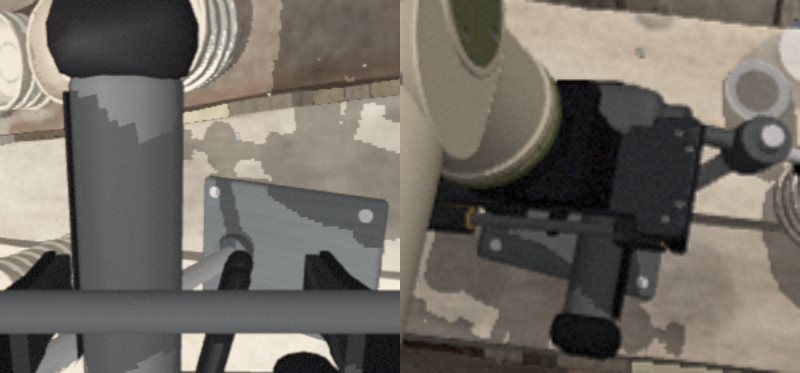

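```bash
python3 -m inch '[[[-0.011,-0.073,0.013,0,0,0,0],[-0.011,-0.073,0.013,0,0,0,0]]]';  python3 - <<'E'
from rd import *
need(tcp,Rt)
E
```

```text
time: 3.15
ee_pos: [0.558, -0.3028, 0.2107]
eef_rot: [-0.164, 0.686, -0.257, 0.66]
ft_force: [-0.1, -0.7, 0.1]
width: 0.0871
t 3.15 ee [ 0.558  -0.3028  0.2107] d mm [-0.9044  1.4024 -2.4234] share [-0.0075  0.0117 -0.0202] rot share [-0.0006  0.0007 -0.0016] deg 0.6561006954354429 j [-0.3329  0.3389  0.531   1.6702  0.4728  1.1919  1.4226] F [-0.0985 -0.6847  0.1359] w 0.08714172587688904
```

```bash
python3 -m inch '[[[0,0,0,0,0,0,1],[0,0,0,0,0,0,1],[0,0,0,0,0,0,1],[0,0,0,0,0,0,1],[0,0,0,0,0,0,1]]]' 26; python3 -m inch '[[[0,0,0,0,0,0,1],[0,0,0,0,0,0,1],[0,0,0,0,0,0,1]]]' 26
```

```text
time: 3.65
ee_pos: [0.5576, -0.3016, 0.2089]
eef_rot: [-0.164, 0.687, -0.256, 0.659]
ft_force: [-1.6, 3.6, -1.7]
width: 0.055
time: 3.95
ee_pos: [0.557, -0.3062, 0.212]
eef_rot: [-0.165, 0.686, -0.26, 0.659]
ft_force: [-1.7, -11.1, 10.8]
width: 0.0436
```

```bash
python3 -m inch '[[[0,0,0,0,0,0,1],[0,0,0,0,0,0,1],[0,0,0,0,0,0,1]]]' 30; python3 - <<'E'
from rd import *
cv2.imwrite('pics/w4.png',camera('wrist')[:,:,::-1])
E
python3 -m inch '[[[0,0,0,0,0,0,0],[0,0,0,0,0,0,0],[0,0,0,0,0,0,0],[0,0,0,0,0,0,0],[0,0,0,0,0,0,0],[0,0,0,0,0,0,0]]]'; python3 - <<'E'
from rd import *
cv2.imwrite('pics/w5.png',camera('wrist')[:,:,::-1])
a=cv2.imread('pics/w4.png')[80:360,180:480];b=cv2.imread('pics/w5.png')[80:360,180:480]
cv2.imwrite('pics/m5.png',np.hstack([cv2.resize(a,(400,373)),cv2.resize(b,(400,373))]))
E
```

```text
time: 4.25
ee_pos: [0.557, -0.3063, 0.212]
eef_rot: [-0.165, 0.686, -0.26, 0.659]
ft_force: [-1.1, -10.6, 9.5]
width: 0.0432
time: 4.9
ee_pos: [0.5575, -0.3018, 0.209]
eef_rot: [-0.165, 0.687, -0.257, 0.659]
ft_force: [0.6, -0.2, 0.0]
width: 0.0822
```

View pics/m5.png

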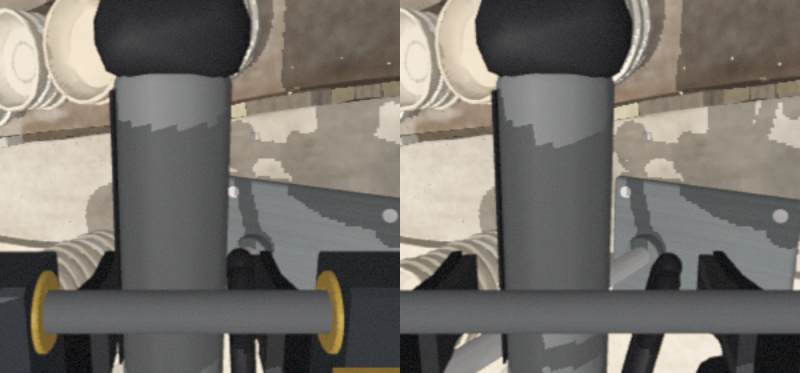

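```bash
python3 -m inch '[[[0.03,0.19,0.27,0,0,0,0],[0.06,0.4,0.55,0,0,0,0],[0.08,0.57,0.82,0,0,0,0],[0.08,0.57,0.82,0,0,0,0]]]'; python3 - <<'E'
from rd import *
t=cal('top');s=cal('scene')
for n,(a,b) in dict(uc=((450.5,221.5),(442.5,259)),lc=((473,232.5),(457,286)),uf=((453,200),(458,245))).items():
    p,e=tri([(t,np.array(a)),(s,np.array(b))]); print(n,p,'reader',M@(p-O),e)
need(tcp,Rt)
E
```

```text
time: 5.35
ee_pos: [0.57, -0.2305, 0.3115]
eef_rot: [-0.165, 0.685, -0.255, 0.662]
ft_force: [0.8, 0.5, -0.7]
width: 0.0868
uc [ 0.6127 -0.2176  0.2019] reader [-0.0232  0.0798  0.2019] [array([-0.3,  0.2]), array([ 0.4, -0.1])]
lc [ 0.5995 -0.2647  0.1758] reader [-0.0294  0.0314  0.1758] [array([-2.1,  1.8]), array([ 2.9, -1. ])]
uf [ 0.6581 -0.2225  0.1994] reader [0.0224 0.0817 0.1994] [array([ 0.6, -0.5]), array([-0.8,  0.3])]
t 5.35 ee [ 0.57   -0.2305  0.3115] d mm [ -12.8879  -70.892  -103.2467] share [-0.1074 -0.5908 -0.8604] rot share [-0.0009  0.0014 -0.0024] deg 1.0414493510844849 j [-0.4345  0.2649  0.5041  1.5307  0.4808  1.4366  1.4143] F [ 0.8083  0.4813 -0.7117] w 0.08684185293568443
```

```bash
cat >> rd.py <<'E'
RS=O+ey*.126+ez*.095
def pose(g,thy,tilt):
    th=np.radians(thy);y=np.array([np.cos(th),np.sin(th),0]);f=np.array([-y[1],y[0],0])
    a=np.radians(tilt);x=-ez*np.cos(a)+f*np.sin(a)
    return g+.019*x,R.from_matrix(np.array([x,y,np.cross(x,y)]).T),f
def final(thy,tilt,up=0):
    f=pose(RS,thy,tilt)[2]; return pose(RS-.06*f-ez*(.0035-up),thy,tilt)[:2]
def pick(tilt,up=0,C=np.array([.483,.0863,.0215]),yawt=103.4):
    f=pose(C,yawt-90,tilt)[2]; return pose(C-.033*f+ez*up,yawt-90,tilt)[:2]
E
python3 - <<'E'
from rd import *
print(final(155,20),pick(20))
need(*final(155,20,.1))
E
```

```text
(array([ 0.665 , -0.1269,  0.0736]), Rotation.from_matrix(array([[-0.1445, -0.9063,  0.3971],
                            [-0.31  ,  0.4226,  0.8517],
                            [-0.9397,  0.    , -0.342 ]]))) (array([0.4891, 0.0605, 0.0036]), Rotation.from_matrix(array([[-0.0793,  0.9728,  0.2178],
                            [ 0.3327,  0.2317, -0.9141],
                            [-0.9397,  0.    , -0.342 ]])))
t 5.35 ee [ 0.57   -0.2305  0.3115] d mm [  95.0571  103.6816 -137.837 ] share [ 0.7921  0.864  -1.1486] rot share [0.0603 0.0993 0.1767] deg 76.10945016783377 j [-0.4345  0.2649  0.5041  1.5307  0.4808  1.4366  1.4143] F [ 0.8083  0.4813 -0.7117] w 0.08684185293568443
```

```bash
python3 -m inch '[[[0.2,0.3,0,0.0067,0.011,0.0196,0],[0.4,0.6,0,0.0134,0.022,0.0393,0],[0.6,0.8,0,0.02,0.033,0.0589,0],[0.79,0.86,0,0.0268,0.044,0.0785,0],[0.79,0.86,0,0.0335,0.055,0.0982,0],[0.79,0.86,0,0.04,0.066,0.118,0],[0.79,0.86,0,0.047,0.077,0.1374,0],[0.79,0.86,0,0.0536,0.088,0.157,0],[0.79,0.86,0,0.0603,0.0993,0.1767,0],[0.79,0.86,0,0.0603,0.0993,0.1767,0]]]'; python3 - <<'E'
from rd import *
need(*final(155,20,.1))
E
```

```text
time: 6.35
ee_pos: [0.6613, -0.129, 0.2974]
eef_rot: [-0.433, 0.703, 0.288, 0.484]
ft_force: [0.8, 1.2, -0.4]
width: 0.0868
t 6.35 ee [ 0.6613 -0.129   0.2974] d mm [   3.6831    2.1027 -123.7503] share [ 0.0307  0.0175 -1.0313] rot share [0.0045 0.0004 0.0064] deg 2.7995023238971233 j [ 0.0255  0.5295 -0.1179  1.0833  0.3856  1.7155  2.6015] F [ 0.7603  1.1651 -0.3881] w 0.08676217602151226
```

```bash
python3 -m inch '[[[0,0,-0.2,0,0,-0.015,0],[0,0,-0.5,0,0,-0.026,0],[0,0,-0.8,0,0,-0.026,0],[0,0,-0.9,0,0,-0.026,0]]]'; python3 - <<'E'
from rd import *
need(*final(145,20,.1));need(*final(143,35,.1))
E
```

```text
time: 6.75
ee_pos: [0.6597, -0.1292, 0.1863]
eef_rot: [-0.374, 0.737, 0.248, 0.505]
ft_force: [-0.4, 0.7, -0.6]
width: 0.0872
t 6.75 ee [ 0.6597 -0.1292  0.1863] d mm [ 13.3543  -2.3469 -12.6577] share [ 0.1113 -0.0196 -0.1055] rot share [ 0.0045 -0.0009  0.0048] deg 2.3777144803494967 j [ 0.029   0.6097 -0.0952  1.1923  0.3466  1.5822  2.4047] F [-0.3977  0.7158 -0.5558] w 0.08715846723344928
t 6.75 ee [ 0.6597 -0.1292  0.1863] d mm [ 12.2174  -6.9582 -10.3674] share [ 0.1018 -0.058  -0.0864] rot share [-0.0289  0.024  -0.001 ] deg 13.537064691305808 j [ 0.029   0.6097 -0.0952  1.1923  0.3466  1.5822  2.4047] F [-0.3977  0.7158 -0.5558] w 0.08715846723344928
```

```bash
python3 - <<'E'
from rd import *
need(*pick(20,.14))
E
```

```text
t 6.75 ee [ 0.6597 -0.1292  0.1863] d mm [-170.5978  189.6987  -42.6577] share [-1.4216  1.5808 -0.3555] rot share [ 0.0013 -0.0055 -0.3607] deg 129.87761554168935 j [ 0.029   0.6097 -0.0952  1.1923  0.3466  1.5822  2.4047] F [-0.3977  0.7158 -0.5558] w 0.08715846723344928
```

```bash
python3 -m inch '[[[0,0.1,0.2,0,0,-0.022,0],[-0.2,0.3,0.3,0,0,-0.045,0],[-0.4,0.6,0.3,0,0,-0.068,0],[-0.6,0.8,0.3,0,0,-0.091,0],[-0.8,1,0.3,0,0,-0.114,0],[-0.8,1,0.3,0,0,-0.137,0],[-0.8,1,0.3,0,0,-0.16,0],[-0.8,1,0.3,0,0,-0.183,0],[-0.8,1,0.3,0,0,-0.2,0]]]'; python3 - <<'E'
from rd import *
need(*pick(20,.14))
E
```

```text
time: 7.65
ee_pos: [0.566, -0.0092, 0.2282]
eef_rot: [0.131, 0.815, -0.101, 0.556]
ft_force: [-0.4, 0.1, 0.4]
width: 0.0869
t 7.65 ee [ 0.566  -0.0092  0.2282] d mm [-76.8649  69.7523 -84.5144] share [-0.6405  0.5813 -0.7043] rot share [-0.0006 -0.0045 -0.1599] deg 57.58398739909421 j [-0.0234  0.4824  0.0333  1.2936 -0.1162  1.7224  1.2475] F [-0.3712  0.0557  0.431 ] w 0.08691533171502595
```

```bash
python3 -m inch '[[[-0.2,0.2,-0.2,0,0,-0.022,0],[-0.4,0.4,-0.4,0,0,-0.045,0],[-0.64,0.58,-0.6,0,-0.001,-0.068,0],[-0.64,0.58,-0.7,0,-0.002,-0.091,0],[-0.64,0.58,-0.7,0,-0.003,-0.114,0],[-0.64,0.58,-0.7,0,-0.004,-0.137,0],[-0.64,0.58,-0.7,0,-0.0045,-0.16,0],[-0.64,0.58,-0.7,0,-0.0045,-0.16,0]]]'; python3 - <<'E'
from rd import *
need(*pick(20,.14))
c=cal('wrist'); im=camera('wrist')[:,:,::-1].copy()
cv2.imwrite('pics/w6r.png',im)
C=np.array([.483,.0863,.025]);f=np.array([np.cos(np.radians(103.4)),np.sin(np.radians(103.4)),0]);l=np.array([-f[1],f[0],0])
for a,b in((50,24),(50,-24),(-50,24),(-50,-24),(27,0),(-33,0)):
    uv=proj(c,C+f*a/1e3+l*b/1e3)[0];print(a,b,uv);cv2.circle(im,tuple(int(round(v)) for v in uv),4,(0,0,255),1)
cv2.imwrite('pics/w6.png',im)
E
```

```text
time: 8.45
ee_pos: [0.4887, 0.0603, 0.1443]
eef_rot: [0.508, 0.643, -0.353, 0.451]
ft_force: [-0.4, -0.5, -0.5]
width: 0.0876
t 8.45 ee [0.4887 0.0603 0.1443] d mm [ 0.4784  0.2552 -0.6913] share [ 0.004   0.0021 -0.0058] rot share [-0.0006  0.0005 -0.0004] deg 0.3220142838448122 j [-0.0704  0.1803  0.1041  1.8691 -0.3842  1.2125  0.4277] F [-0.428  -0.4572 -0.5366] w 0.08760450694282985
50 24 [293.0281 193.2212]
50 -24 [348.6041 193.3887]
-50 24 [291.8295 310.8427]
-50 -24 [349.2528 310.9689]
27 0 [320.7599 219.6782]
-33 0 [320.5948 290.3653]
```

View pics/w6.png

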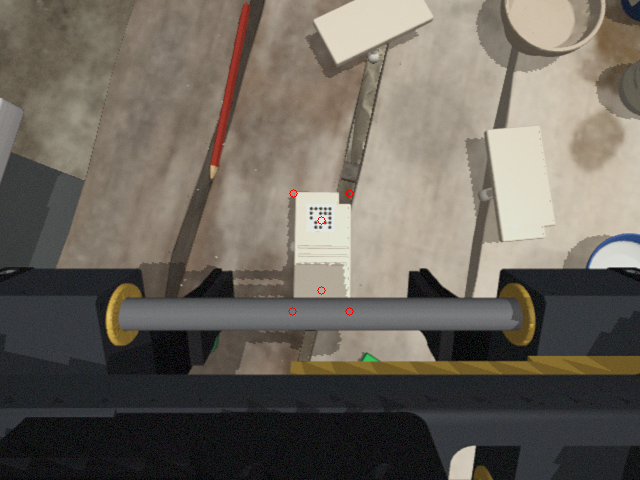

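```bash
python3 - <<'E'
from rd import *
t=cal('top')
for p in((523,220),(580,243),(574,103),(625,140)): print(atz(t,np.array([p[0]/2.96+150,p[1]/2.96+190]),.02))
need(*pick(20,.0045))
E
```

```text
[0.5396 0.0058 0.02  ]
[ 0.5269 -0.0381  0.02  ]
[ 0.6335 -0.0233  0.02  ]
[ 0.6089 -0.0644  0.02  ]
t 8.5 ee [0.4889 0.0607 0.1443] d mm [   0.2488   -0.2273 -136.1611] share [ 0.0021 -0.0019 -1.1347] rot share [-0.0006  0.0006 -0.0013] deg 0.5643457040106353 j [-0.0706  0.182   0.103   1.8672 -0.3835  1.214   0.4318] F [1.5707 0.0585 1.1905] w 0.08697746281710568
```

```bash
python3 -m inch '[[[0,0,-0.3,0,0,0,0],[0,0,-0.6,0,0,0,0],[0,0,-0.85,0,0,0,0],[0,0,-0.95,0,0,0,0],[0,0,-0.95,0,0,0,0]]]'; python3 - <<'E'
from rd import *
need(*pick(20,.0045))
cv2.imwrite('pics/w7.png',camera('wrist')[:,:,::-1])
E
```

```text
time: 9.0
ee_pos: [0.4883, 0.0614, 0.0283]
eef_rot: [0.506, 0.646, -0.352, 0.45]
ft_force: [-0.4, 0.6, 0.6]
width: 0.087
t 9.0 ee [0.4883 0.0614 0.0283] d mm [  0.8608  -0.8567 -20.1606] share [ 0.0072 -0.0071 -0.168 ] rot share [-0.0007 -0.0001 -0.0014] deg 0.5481872641394916 j [-0.0547  0.3398  0.0871  1.953  -0.4441  0.9963  0.5427] F [-0.4363  0.6086  0.5633] w 0.08704438869837997
```

View pics/w7.png

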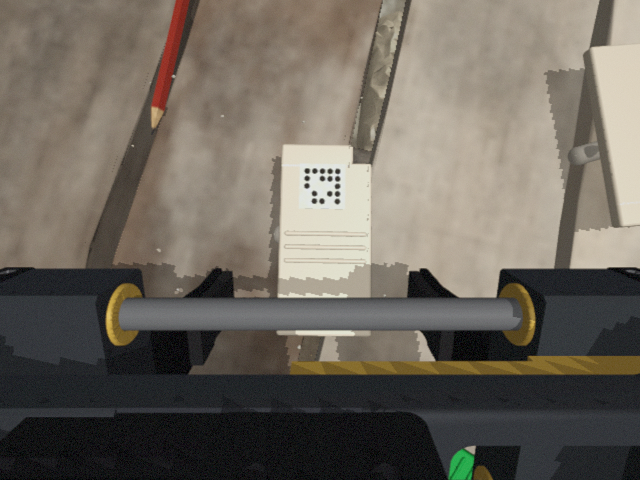

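```bash
python3 -m inch '[[[0.025,0,-0.1,0,0,-0.001,0],[0.025,0,-0.165,0,0,-0.001,0],[0.025,0,-0.165,0,0,-0.001,0]]]'; python3 -m inch '[[[0,0,0,0,0,0,1],[0,0,0,0,0,0,1],[0,0,0,0,0,0,1],[0,0,0,0,0,0,1],[0,0,0,0,0,0,1],[0,0,0,0,0,0,1]]]' 25
```

```text
time: 9.35
ee_pos: [0.4915, 0.0611, 0.0089]
eef_rot: [0.509, 0.643, -0.354, 0.449]
ft_force: [-0.3, -0.7, 0.5]
width: 0.0873
time: 9.95
ee_pos: [0.4919, 0.0611, 0.0096]
eef_rot: [0.509, 0.643, -0.354, 0.449]
ft_force: [-0.7, -0.4, 0.4]
width: 0.0476
```

```bash
python3 -m inch '[[[0,0,0,0,0,0,1],[0,0,0.03,0,0,0,1],[0,0,0.1,0,0,0,1],[0,0,0.25,0,0,0,1],[0,0,0.5,0,0,0,1],[0,0,0.75,0,0,0,1],[0,0,0.9,0,0,0,1],[0,0,0.9,0,0,0,1]]]'; python3 - <<'E'
from rd import *
cv2.imwrite('pics/w8.png',camera('wrist')[:,:,::-1])
E
```

```text
time: 10.75
ee_pos: [0.4936, 0.061, 0.1208]
eef_rot: [0.51, 0.642, -0.353, 0.451]
ft_force: [-0.2, 0.6, -0.1]
width: 0.0476
```

View pics/w8.png

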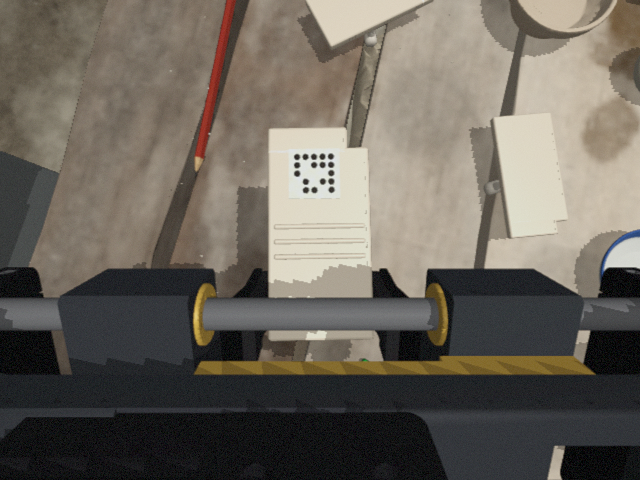

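```bash
python3 -m inch '[[[0,0,0.3,0,0,0.015,1],[0.1,-0.2,0.6,0,0,0.036,1],[0.3,-0.4,0.7,0,0,0.057,1],[0.5,-0.5,0.7,0,0,0.078,1],[0.6,-0.6,0.7,0,0,0.099,1],[0.7,-0.7,0.7,0,0,0.12,1],[0.7,-0.8,0.7,0,0,0.141,1],[0.7,-0.8,0.7,0,0,0.162,1],[0.7,-0.8,0.7,0,0,0.18,1],[0.7,-0.8,0.7,0,0,0.18,1]]]'; python3 - <<'E'
from rd import *
need(*final(146,20,.05))
E
```

```text
time: 11.8
ee_pos: [0.5757, -0.0333, 0.2001]
eef_rot: [0.084, 0.817, -0.056, 0.568]
ft_force: [0.5, 0.9, -1.0]
width: 0.0473
t 11.8 ee [ 0.5757 -0.0333  0.2001] d mm [ 96.6567 -97.6811 -76.4479] share [ 0.8055 -0.814  -0.6371] rot share [-0.0001 -0.0011  0.1878] deg 67.60557478373009 j [-0.003   0.5144  0.0327  1.3022 -0.0798  1.6748  1.4028] F [ 0.4618  0.8541 -1.0439] w 0.04729414250059346
```

```bash
python3 -m inch '[[[0.1,0,0,0,0,0.02,1],[0.3,0,0,0,0,0.042,1],[0.5,-0.1,0,0,0,0.063,1],[0.7,-0.2,0,0,0,0.085,1],[0.8,-0.3,-0.1,0,0,0.106,1],[0.8,-0.4,-0.2,0,0,0.128,1],[0.8,-0.5,-0.3,0,0,0.15,1],[0.8,-0.6,-0.4,0,0,0.17,1],[0.8,-0.6,-0.4,0,0,0.187,1],[0.8,-0.6,-0.4,0,0,0.187,1]]]'; python3 - <<'E'
from rd import *
need(*final(146,20,.0))
for n in('scene','top','wrist'): cv2.imwrite(f'pics/{n}9.png',camera(n)[:,:,::-1])
a=cv2.imread('pics/scene9.png')[150:400,300:580];b=cv2.imread('pics/top9.png')[130:330,360:580]
cv2.imwrite('pics/m9.png',np.hstack([cv2.resize(a,(400,357)),cv2.resize(b,(393,357))]))
E
```

```text
time: 12.8
ee_pos: [0.6709, -0.1067, 0.1527]
eef_rot: [-0.38, 0.727, 0.267, 0.506]
ft_force: [-0.1, 0.8, -0.2]
width: 0.0474
t 12.8 ee [ 0.6709 -0.1067  0.1527] d mm [  1.4106 -24.33   -79.0327] share [ 0.0118 -0.2028 -0.6586] rot share [ 0.0001 -0.0008  0.0016] deg 0.6512561307005452 j [ 0.0064  0.6442 -0.0942  1.2036  0.3267  1.5303  2.4113] F [-0.115   0.7843 -0.2413] w 0.04737202585684027
```

View pics/m9.png

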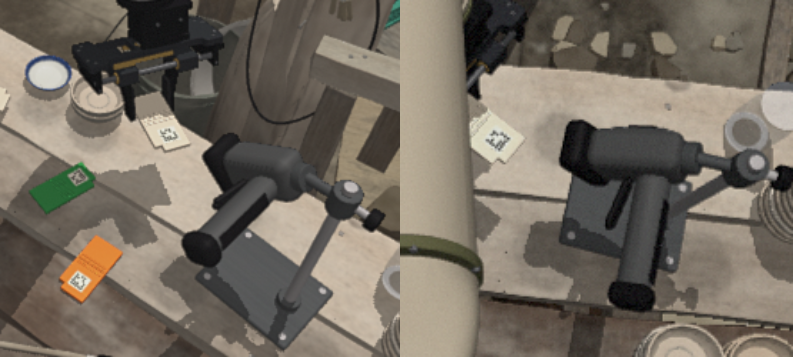

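View pics/wrist9.png

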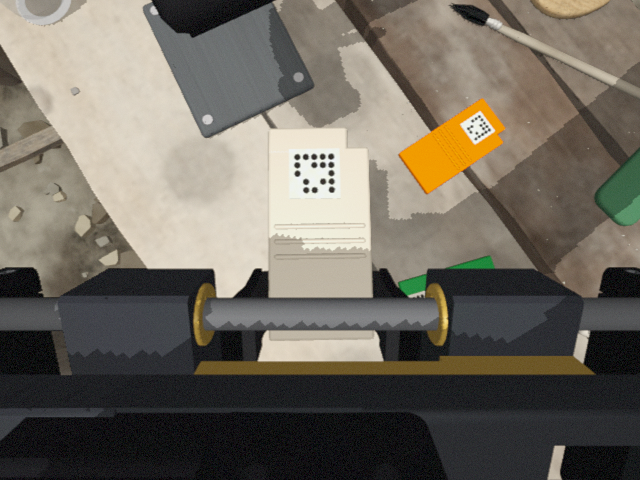

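```bash
cat > lab.py <<'E'
from rd import *
def lab(a,b,st=None):
    t=cal('top');s=cal('scene');p,e=tri([(t,np.array(a)),(s,np.array(b))]); 
    st=read_state();r=R.from_quat(st['eef_rot']).as_matrix();x=r[:,0];f=np.array([-r[1,1],r[0,1],0]);f/=np.linalg.norm(f)
    print('label meas',p,e,'pred',st['ee_pos']-.019*x+.06*f+ez*-.001,'RS',RS,'d',p-RS,'jaw yaw',np.degrees(np.arctan2(r[1,1],r[0,1])))
E
python3 - <<'E'
from lab import *
lab((414.3,207.3),(417.6,243.1)); need(*final(149,20))
E
```

```text
label meas [ 0.6434 -0.153   0.1683] [array([-0.4,  0.4]), array([ 0.6, -0.2])] pred [ 0.6414 -0.151   0.1703] RS [ 0.6424 -0.1754  0.095 ] d [0.001  0.0224 0.0733] jaw yaw 145.2017650834912
t 12.95 ee [ 0.6719 -0.1071  0.1535] d mm [ -1.891  -22.4337 -79.8704] share [-0.0158 -0.1869 -0.6656] rot share [ 0.0003 -0.0006  0.0106] deg 3.8045624760817907 j [ 0.0063  0.6454 -0.093   1.1997  0.3261  1.5322  2.4089] F [-0.1748 -0.1258 -0.3532] w 0.047462175349244455
```

```bash
python3 -m inch '[[[0,-0.05,-0.15,0,0,0.003,1],[-0.01,-0.1,-0.3,0,0,0.007,1],[-0.015,-0.15,-0.5,0,0,0.0105,1],[-0.015,-0.187,-0.6,0,0,0.0105,1],[-0.015,-0.187,-0.63,0,0,0.0105,1],[-0.015,-0.187,-0.63,0,0,0.0105,1],[-0.015,-0.187,-0.63,0,0,0.0105,1]]]'; python3 - <<'E'
from rd import *
need(*final(149,20,.0))
for n in('scene','top','wrist'): cv2.imwrite(f'pics/{n}10.png',camera(n)[:,:,::-1])
a=cv2.imread('pics/scene10.png')[200:350,380:540];b=cv2.imread('pics/top10.png')[170:320,390:550]
cv2.imwrite('pics/m10.png',np.hstack([cv2.resize(a,(400,375),interpolation=2),cv2.resize(b,(400,375),interpolation=2)]))
E
```

```text
time: 13.65
ee_pos: [0.6709, -0.129, 0.0791]
eef_rot: [-0.405, 0.713, 0.283, 0.498]
ft_force: [0.3, 0.3, 0.1]
width: 0.0476
t 13.65 ee [ 0.6709 -0.129   0.0791] d mm [-0.9419 -0.5312 -5.4255] share [-0.0078 -0.0044 -0.0452] rot share [ 0.0003 -0.0004 -0.0006] deg 0.2681480830832619 j [ 0.0341  0.6866 -0.0966  1.2953  0.359   1.3776  2.4496] F [0.3453 0.2732 0.0793] w 0.04759541758661691
```

View pics/m10.png

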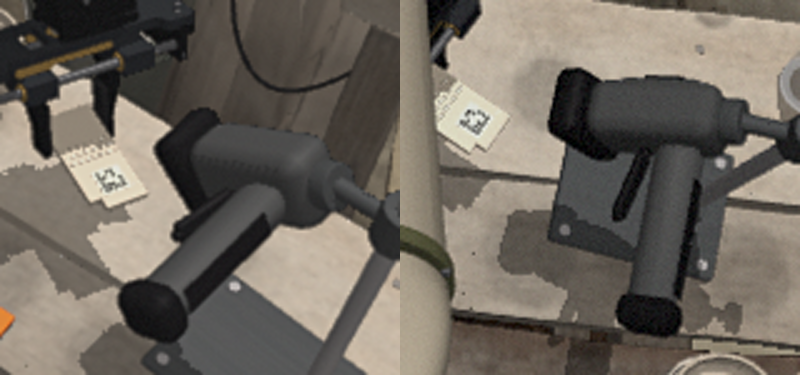

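View pics/wrist10.png

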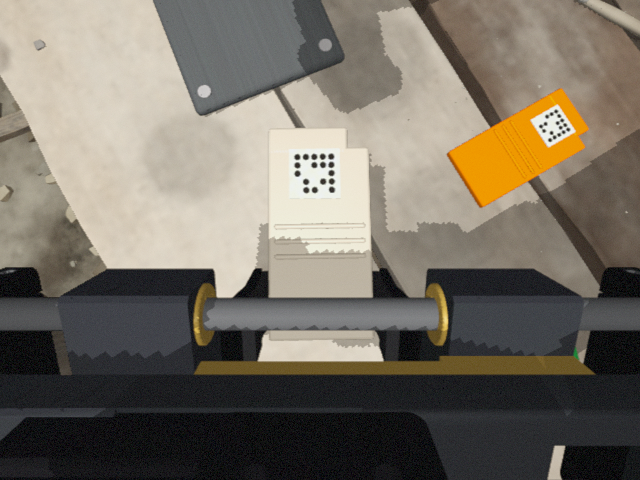

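```bash
python3 -m inch '[[[0,0,0,0,0,0,1],[0,0,0,0,0,0,1],[0,0,0,0,0,0,1]]]'; python3 - <<'E'
from lab import *
lab((418.8,218.4),(425.2,272)); print(read_state()['joint_vel'],read_state()['width'])
# tile levelness from wrist view: PnP of the corners (tile frame) -> z axis tilt
c=cal('wrist');K=np.array([[c['fx'],0,c['cx']],[0,c['fy'],c['cy']],[0,0,1]])
obj=np.array([[50,24,0],[50,-14,0],[40,-24,0],[-50,24,0],[-50,-24,0],[27,0,0]],float)/1e3
img=np.array([[269,128],[347,128],[369,149],[268,339],[373,339],[314,173]],float)
ok,rv,tv=cv2.solvePnP(obj,img,K,None);Rw=R.from_quat(c['attitude']).as_matrix()@np.diag([1,-1,-1])
A=Rw@cv2.Rodrigues(rv)[0];P=Rw@tv[:,0]+c['xyz'];print('tile center',P,'z',A[:,2],'tilt',np.degrees(np.arccos(A[2,2])),'x',A[:,0],'label',P+A@[.027,0,0])
print(np.degrees(np.arccos(abs(A[:,0]@ey))))
E
```

```text
time: 14.1
ee_pos: [0.6701, -0.1293, 0.0781]
eef_rot: [-0.405, 0.713, 0.284, 0.497]
ft_force: [0.8, -0.2, -0.2]
width: 0.048
label meas [ 0.6468 -0.1785  0.0897] [array([ 0.4, -0.3]), array([-0.5,  0.2])] pred [ 0.6428 -0.1752  0.0949] RS [ 0.6424 -0.1754  0.095 ] d [ 0.0044 -0.0031 -0.0053] jaw yaw 149.24553227056833
[-0.0005  0.0013 -0.0003  0.0025 -0.0009 -0.0012 -0.0004] 0.04798193358109459
tile center [ 0.6562 -0.1529  0.0914] z [-0.002  -0.0066  1.    ] tilt 0.39780915325758576 x [-0.5026 -0.8645 -0.0068] label [ 0.6426 -0.1763  0.0912]
21.776316921372466
```

```bash
python3 - <<'E'
from bench import *
close_job(); s=read_state(); print(s['time'],s['width'],s['ft_force'])
E
```

```text
the job is handed in; nothing more can be done
the job is handed in; nothing more can be done
```

The job is handed in at about 14.1 s of the 48 s allowed, with the tile still held in front of the reader. The hand-in gave no verdict.

**What was done:**
- **Trigger:** I squeezed it until the jaws were 43 mm apart, where 44 mm means right in. On release, the wrist picture showed it back in its let-go position.
- **Tile:** I gripped the cream label-up tile by its plain end with 25–30 N and lifted it off its stilt. I then turned it so the notched end faces the reader and held it at the reading spot.

**Last checks:**

| Check | Measured | Limit |
|---|---|---|
| Label to reading spot | about 4–8 mm | 35 mm |
| Tile off level | about 0.4° | 15° |
| Notched end off the reader's line | about 22° | 34° |
| Joint speeds | at most 0.0025 rad/s | – |
| Opening on the tile | 48 mm | – |

- **Reading spot:** it is unmarked, so I worked its place out from the reader's nose in the pictures.
- **Trigger and turned tiles:** the trigger looked let go in the last pictures. The arm never went near the turned tiles, and they were still on their stilts after the lift. I did not measure them again at the end.
- **Label height:** the two ways of measuring it disagreed with the pose computed from the arm by up to 5 mm.
- **Last joint:** during an empty rehearsal before picking up the tile, it briefly read 2.6015 rad against its 2.6 rad limit. I backed off at once and held the tile with that joint at 2.45 rad. If that reading counts as passing the range, it would fail the run.

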